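# Push a box-section spacer home in the welding jig

## Task

Set up the closed steel spacer for welding: push it along the bench into the corner of the jig, with its long side flat against the fence and its end right up against the stop block on the fence, on the side of the block that faces the middle of the fence. Only push it with the fingers: it must stay flat on the bench and never be lifted or tipped. Leave the other things on the bench where they are.

Things in the scene. Friction and masses are not known exactly. Their poses are not given: they have to be found in the camera images.
- spacer: the spacer to push: a loose closed block of bare steel box section with welded end plates and two dark round holes in its top, 140 long (its y), 60 wide (its x), 40 high, 0.45 to 0.75 kg. It looks the same either way round. Origin: centre of its underside; z up. It slides on the bench.
- jig: the jig's fence, fixed to the bench: a dark steel bar standing 45 high, 460 long (along its y), 12 thick, with an 8 high flange behind. Origin: on the bench, middle of the fence's front face, which is the plane x = 0 of this frame and faces the robot; +x points through the fence away from the robot, +y along it to the robot's left.
- stop: the stop: a steel block fixed to the fence near its left or right end, 30 wide (its y, 15 either side of the origin), standing out 50 in front of the fence face (its x from -50 to 0), 45 high, with a strap on top up to 59. Origin: on the bench, in the fence's front face, middle of the block's width; axes parallel to the jig's. The spacer goes against the side facing the fence's middle.
- lock: a fixed lock block with a black round knob, 63 high, 12 to 35 mm behind the fence's front face near the end without the stop; nothing of it is in front. Origin: on the bench, in the fence's front face.
- offcut: bystander: plain open-ended hollow length of the same steel box section, 80 long (its x), 60 wide, 40 high. Origin: centre of its underside.
- square: bystander: small engineer's square lying flat, about 95 x 75 mm, 16 high. Origin on the bench under its middle.
- can_a: bystander: upright spray can, diameter 60, 190 high. Origin: centre of its underside.
- can_b: bystander: upright spray can, diameter 66, 170 high. Origin: centre of its underside.
- hammer: bystander: hammer lying on the bench, handle to its -x. Origin on the bench under it.
- brush: bystander: hand brush lying on the bench. Origin on the bench under it.
- tub: bystander: open steel pot, diameter 90, 60 high, with two side handles. Origin: centre of its underside.
Not all that is in view belongs to the job. What is shaped like the spacer but green or purple is not meant.

How it is judged:
By the outcome, as a careful person would: the job done as asked, in the order asked, and still so for the second after the job is handed in, with the robot touching nothing.
It also fails if it takes over 48 s, if anything falls off the work surface, if the arm or the gripper's body presses on something with over 40 N, if the wrist force passes 120 N, or if a joint passes its speed limit or range.

## Robot

A 7-joint arm with a two-finger parallel gripper is mounted at the origin on the work surface. World frame = base frame: x ahead of the robot, y to its left, z up, the work surface at z = 0. Lengths are in m, angles in rad, forces in N, time in s.
With the tool pointing down it reaches from about 0.425 to 0.875 m from the base axis. Payload 4.7 kg.
Tool frame: the origin (TCP) lies at the very end of the fingers, on their centre line; the grasp point (between the pads) lies ctrl.pinch_z behind it (ctrl.pinch_z is the distance from the TCP to the grasp point, in m); x points along the fingers, y is the direction in which the jaws open and shut, and the axes are right-handed (so a half turn about x gives the same grasp; the last joint's range is limited). The gripper opens to 87 mm and grips with 3 to 60 N. Pads are 19 mm wide; open, the fingers measure 117 mm over their backs; the gripper's body (75 mm by 190 mm) begins 51 mm behind the grasp point.
Start: joints at [-1.317, 0.321, -0.07, 1.45, 0.023, 1.371, -0.057], TCP at [0.154, 0.631, 0.197] pointing down, gripper open.
Joint ranges: [-2.86, 2.86], [-0.3, 2.09], [-1.38, 1.24], [0.06, 2.45], [-1.56, 4.7], [0.09, 2.05], [-2.69, 2.69]. Speed limits (rad/s): [2.57, 2.57, 3.14, 3.14, 3.14, 3.14, 3.14].

## Interface

Orientations are given as a rotation vector (axis times angle).
In Python, from bench import get_state, get_image, camera_info, order, ctrl gives the robot as it stands.
- The arm moves only by the tool jog_arm, never from a script. Its arguments are lists of equal length, an entry for each row: "claw": the finger opening in mm, from 0 to 87; "xyz": the shift along the tool's x, y, z in mm, a list of three; "roll": the turn about the tool's x in degrees. In form: {"claw": [claw, ...], "xyz": [[tx, ty, tz], ...], "roll": [roll, ...]}. A call has 1 to 5 rows; each row is the pose to reach, as a shift and turn from the pose measured when the call began, along the tool's axes at that moment; what a row does not reach only later rows make up. A row lasts 1/10 s, in which the tool goes at most 50 mm and 8.59 degrees, less where a joint would pass 70% of its speed; a pose out of reach is approached as far as the arm can. A call with a gripper value outside its range is refused whole. The fingers move at their own pace and stop on an object; "force" is the grip in N (left out, the last holds). Time passes only in rows, so rows that repeat a pose let the fingers close. It gives the time, the measured TCP pose, the force and the opening at its end, in the units of the state.
- get_state(): the state, without advancing time (a new reading comes with each control period).
- get_image(name): name is "side" or "top" or "wrist"; returns (picture, depth): 420x560x3 uint8, red, green, blue; 420x560 float32, m along the optical axis (not along the pixel's ray), 0 where there is no reading.
- camera_info(name): a dict with "intrinsics" (3x3 intrinsics, pixels), "rvec" (rotation vector, rad) and "tvec" (3), from world to camera coordinates, as OpenCV has them; the wrist camera has in their place "tool_from_camera" (4x4, takes a point from camera to tool coordinates, whose origin is the TCP and whose axes are the tool frame's). Camera axes: x right, y down, z forward; pixel columns grow to the right and rows downward; lengths in m; the calibration is good to about 2 mm. A picture is of the moment at which its call begins: read the wrist's pose just before it. camera_info takes no time and is no camera call.
- order.close_job(): hands the job in, once; it reports no verdict.
The state is a dict: "time": time; "joint_positions": joint angles; "qd": joint speeds; "joint_torque": joint torques, N m; "position": TCP position; "tool_rot": TCP orientation; "ft_force": force on the tool from outside, world axes, zero at the start; "torque": the same for the moment, N m; "grip_width": opening from 0.0 (shut) to 1.0 (fully open).
Only numpy, scipy, OpenCV 4.12 (cv2) and the standard library are available. Lean on these libraries where they do the work, as an engineer would, in place of code of your own. Each camera call takes 0.05 s, during which the arm holds its last target. There are 200 camera calls.

## Working session

There is one attempt and no reset: what is moved stays moved. The work goes in short steps, Python scripts to look and compute and a tool call to move; the robot and the scene stay as the last step left them, time stands still between calls to the robot, and variables do not carry over. Pictures are saved under pics/ and viewed, about 8 in all and at most 12, crops included, and the job is handed in when it is done.

Besides the shell and the picture viewer there is one more tool, called in YAML: its name, and indented under it one key for each argument. jog_arm: Moves the arm, as the interface text tells. Its arguments: {"type":"object","properties":{"claw":{"type":"array"},"xyz":{"type":"array"},"roll":{"type":"array"},"force":{"type":"number"}},"required":["claw","xyz","roll"]}

```bash
mkdir -p pics; ls
python3 - <<'E'
from bench import *
import cv2,numpy as np
s=get_state();print(s['time'],s['position'],s['tool_rot'],s['grip_width'],ctrl.pinch_z)
a,d=get_image('top');b,e=get_image('side')
cv2.imwrite('pics/top.png',a[...,::-1]);cv2.imwrite('pics/side.png',b[...,::-1])
np.savez('d.npz',a=a,d=d,b=b,e=e)
for n in('top','side','wrist'):print(camera_info(n))
E
```

```text
pics
0.0 [0.15430516 0.63080263 0.19637141] [ 0.18675246  1.56270894 -0.1897181 ] 0.9991299695026828 0.0187
{'intrinsics': array([[452.56731116,   0.        , 285.98748745],
       [  0.        , 452.56731116, 211.0266019 ],
       [  0.        ,   0.        ,   1.        ]]), 'rvec': array([ 2.17830165, -2.18845192,  0.07949137]), 'tvec': array([-0.02771278,  0.52328115,  1.19796283])}
{'intrinsics': array([[412.45993231,   0.        , 272.58891274],
       [  0.        , 412.45993231, 213.2310279 ],
       [  0.        ,   0.        ,   1.        ]]), 'rvec': array([ 2.16639552, -0.65641619,  0.2912017 ]), 'tvec': array([-0.46012106,  0.21551228,  1.05893274])}
{'intrinsics': array([[291.77173004,   0.        , 282.79403494],
       [  0.        , 291.77173004, 206.650251  ],
       [  0.        ,   0.        ,   1.        ]]), 'tool_from_camera': array([[-1.23144277e-03, -2.42109792e-01,  9.70248078e-01,
        -1.87513474e-01],
       [ 9.99998971e-01,  4.16332581e-04,  1.37309181e-03,
        -7.36686490e-04],
       [-7.36384861e-04,  9.70248770e-01,  2.42109031e-01,
        -6.60916594e-02],
       [ 0.00000000e+00,  0.00000000e+00,  0.00000000e+00,
         1.00000000e+00]])}
```

View pics/top.png

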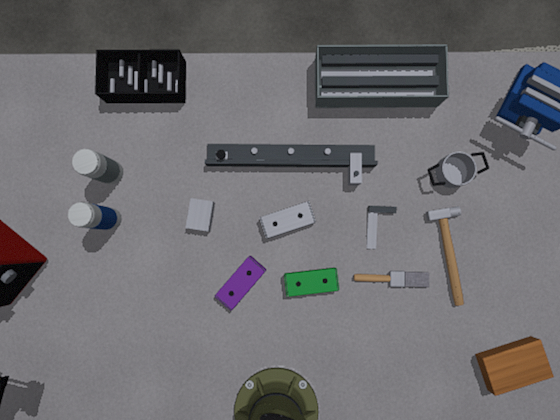

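View pics/side.png

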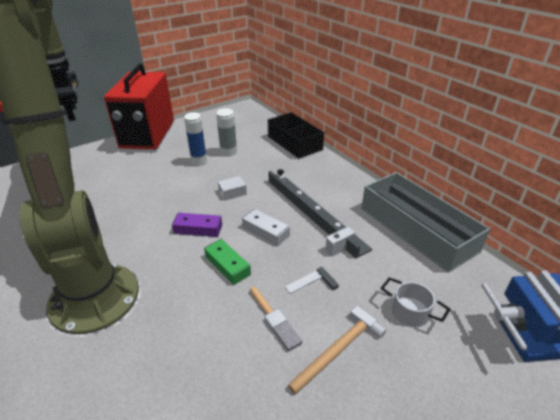

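The top view shows the spacer (silver, two holes) at about (287,220), the offcut at (200,215), the fence from (207,155) to (375,155) and the stop at (356,168), its right end. The square is at (372,225), and green and purple decoys lie nearer the robot. The side view agrees.

```bash
cat > h.py <<'E'
import numpy as np,cv2
from bench import camera_info
def cloud(name,d,T=None):
    c=camera_info(name);K=np.array(c['intrinsics']);v,u=np.mgrid[:d.shape[0],:d.shape[1]]
    P=np.stack([(u-K[0,2])/K[0,0]*d,(v-K[1,2])/K[1,1]*d,d],-1)
    if T is None:
        R=cv2.Rodrigues(np.array(c['rvec']))[0];return (P-np.array(c['tvec']))@R
    T=T@np.array(c['tool_from_camera']);return P@T[:3,:3].T+T[:3,3]
def blobs(W,lo,hi,minpx=60):
    m=((W[...,2]>lo)&(W[...,2]<hi)).astype(np.uint8)
    n,l,st,_=cv2.connectedComponentsWithStats(m,connectivity=4)
    for i in range(1,n):
        if st[i,4]<minpx: continue
        p=W[l==i]
        r=cv2.minAreaRect((p[:,:2]*1000).astype(np.float32))
        print('px',st[i,:4],'c',np.round(r[0],1),'size',np.round(r[1],1),'ang',round(r[2],1),'z',round(float(np.median(p[:,2])),4))
        print('   corners',np.round(cv2.boxPoints(r)).astype(int).tolist())
E
python3 - <<'E'
from h import *
z=np.load('d.npz');W=cloud('top',z['d'])
g=W[240:250,285:300,2];print('bench z',np.median(W[255:265,330:350,2]))
for lo,hi in((.034,.052),(.053,.066),(.010,.022)):
    print(lo,hi);blobs(W[130:300,120:480],lo,hi,40)
# fence front edge per column
for u in range(215,375,12):
    col=W[140:185,u];k=np.where(abs(col[:,2]-.045)<.006)[0]
    if len(k):print(u,140+k.max(),np.round(col[k.max()],4),end=' | ')
E
```

```text
bench z -0.00044686454115426706
0.034 0.052
px [ 84  22 151  33] c [659.4 -15.1] size [401.   77.9] ang 81.9 z 0.0445
   corners [[593, -208], [670, -219], [726, 178], [649, 189]]
px [335  24  19  27] c [ 642.  -507.9] size [76.7 28.4] ang 25.9 z 0.0441
   corners [[601, -512], [614, -537], [683, -504], [670, -478]]
px [318  29  22  28] c [ 615.1 -454.1] size [84.1 32.6] ang 28.1 z 0.043
   corners [[570, -460], [586, -488], [660, -449], [644, -420]]
px [240  31  17   5] c [ 648.4 -248.1] size [44.2 11.9] ang 88.4 z 0.0443
   corners [[642, -270], [654, -270], [655, -226], [643, -226]]
px [65 69 28 33] c [513.2 201.4] size [60.8 79.7] ang 80.9 z 0.0399
   corners [[469, 178], [548, 165], [557, 225], [479, 238]]
px [139  72  56  37] c [498.2 -31.8] size [ 59.7 139. ] ang 18.2 z 0.0398
   corners [[448, 25], [492, -107], [548, -88], [505, 44]]
px [ 94 126  51  44] c [333.5  92.5] size [ 59.9 139. ] ang 48.9 z 0.0399
   corners [[261, 116], [366, 24], [406, 69], [301, 161]]
px [163 138  56  29] c [334.3 -94. ] size [ 60.4 139.9] ang 6.3 z 0.04
   corners [[297, -28], [312, -167], [372, 
[... 785 characters left out ...]
 0.0182
   corners [[286, -472], [288, -481], [389, -463], [387, -454]]
px [233 141  76  17] c [ 341.2 -309. ] size [200.7  42.1] ang 87.6 z 0.0178
   corners [[316, -408], [358, -410], [366, -210], [324, -208]]
215 164 [0.6481 0.1584 0.04  ] | 227 164 [0.6479 0.1264 0.0404] | 239 164 [0.6473 0.0941 0.0431] | 251 164 [0.6467 0.062  0.0458] | 263 164 [0.6472 0.0304 0.0421] | 275 164 [ 0.6464 -0.0016  0.0455] | 287 164 [ 0.6461 -0.0334  0.0465] | 299 164 [ 0.6462 -0.0653  0.0447] | 311 164 [ 0.6462 -0.0971  0.0442] | 323 164 [ 0.6457 -0.1288  0.0461] | 335 164 [ 0.6457 -0.1607  0.0451] | 347 165 [ 0.6435 -0.193   0.0416] | 359 177 [ 0.6098 -0.223   0.0504] | 371 165 [ 0.6436 -0.2573  0.0391] |
```

```bash
cat > g.py <<'E'
import numpy as np,sys
from scipy.spatial.transform import Rotation as Ro
from bench import get_state
def go(*wps):
    s=get_state();R=Ro.from_rotvec(s['tool_rot']).as_matrix();p=np.array(s['position'])
    print('t',s['time'],'p',np.round(p,4),'F',np.round(s['ft_force'],1),'grip',round(s['grip_width'],2));
    yaw=np.degrees(np.arctan2(-R[0,1],R[1,1]));print('tool x',np.round(R[:,0],3),'y',np.round(R[:,1],3),'z',np.round(R[:,2],3),'yaw of tool y',round(yaw,1))
    for w in wps:print(w,'->',np.round(R.T@(np.array(w[:3])-p)*1000,0),'roll(+x is down => -yaw)',round(-(w[3]-yaw),1))
if __name__=='__main__':go(*[tuple(map(float,a.split(','))) for a in sys.argv[1:]])
E
python3 g.py .5,.35,.22,18.4 .441,-.051,.12,18.4
```

```text
t 0.1 p [0.1543 0.6309 0.1965] F [-0.5 -0.3  0.2] grip 1.0
tool x [-0.    -0.002 -1.   ] y [ 0.238  0.971 -0.002] z [ 0.971 -0.238  0.   ] yaw of tool y -13.7
(0.5, 0.35, 0.22, 18.4) -> [ -23. -191.  403.] roll(+x is down => -yaw) -32.1
(0.441, -0.051, 0.12, 18.4) -> [  78. -594.  440.] roll(+x is down => -yaw) -32.1
```

jog_arm:
  claw: [80, 80, 80, 80, 80]
  xyz:
    - [-23, -20, 45]
    - [-23, -40, 90]
    - [-23, -65, 135]
    - [-23, -90, 180]
    - [-23, -115, 225]
  roll: [-6, -12, -18, -25, -32]

```text
time: 0.6
position: [0.3412, 0.4691, 0.2193]
tool_rot: [-0.256, 1.557, 0.253]
ft_force: [1.0, 0.4, -1.1]
grip_width: 0.919
```

```bash
python3 g.py .5,.3,.22,18.4 .441,-.051,.12,18.4
```

```text
t 0.6 p [0.3412 0.4691 0.2193] F [ 1.   0.4 -1.1] grip 0.92
tool x [-0.001 -0.002 -1.   ] y [-0.318  0.948 -0.002] z [ 0.948  0.318 -0.001] yaw of tool y 18.6
(0.5, 0.3, 0.22, 18.4) -> [  -0. -211.   97.] roll(+x is down => -yaw) 0.2
(0.441, -0.051, 0.12, 18.4) -> [ 100. -525.  -71.] roll(+x is down => -yaw) 0.2
```

jog_arm:
  claw: [80, 80, 80, 80, 80]
  xyz:
    - [0, -45, 20]
    - [0, -90, 40]
    - [0, -135, 60]
    - [0, -180, 70]
    - [0, -229, 65]
  roll: [0, 0, 0, 0, 0]

```text
time: 1.1
position: [0.4772, 0.2709, 0.2189]
tool_rot: [-0.256, 1.557, 0.252]
ft_force: [1.3, -0.5, 1.0]
grip_width: 0.918
```

jog_arm:
  claw: [80, 80, 80, 80, 80]
  xyz:
    - [0, -48, -20]
    - [0, -94, -40]
    - [0, -140, -60]
    - [20, -188, -80]
    - [30, -236, -100]
  roll: [0, 0, 0, 0, 0]

```text
time: 1.6
position: [0.4573, 0.0255, 0.1913]
tool_rot: [-0.256, 1.557, 0.252]
ft_force: [0.6, -0.2, 0.6]
grip_width: 0.92
```

```bash
python3 g.py .441,-.051,.1,18.4  .441,-.051,.014,18.4
```

```text
t 1.6 p [0.4573 0.0255 0.1913] F [ 0.6 -0.2  0.6] grip 0.92
tool x [-0.001 -0.002 -1.   ] y [-0.318  0.948 -0.002] z [ 0.948  0.318 -0.002] yaw of tool y 18.5
(0.441, -0.051, 0.1, 18.4) -> [ 91. -67. -40.] roll(+x is down => -yaw) 0.1
(0.441, -0.051, 0.014, 18.4) -> [177. -67. -39.] roll(+x is down => -yaw) 0.1
```

jog_arm:
  claw: [80, 80, 80, 80, 80]
  xyz:
    - [15, -35, -25]
    - [50, -67, -43]
    - [90, -67, -43]
    - [125, -67, -43]
    - [125, -67, -43]
  roll: [0, 0, 0, 0, 0]

```text
time: 2.1
position: [0.4331, -0.0524, 0.0624]
tool_rot: [-0.255, 1.567, 0.252]
ft_force: [-0.2, -0.0, -0.0]
grip_width: 0.916
```

Run:
```python
from g import *
go((.441,-.051,.014,18.4))
from bench import *
import cv2
a,_=get_image('top');b,_=get_image('wrist');c,_=get_image('side')
cv2.imwrite('pics/m.png',np.hstack([cv2.resize(a,(400,300)),cv2.resize(b,(400,300))])[...,::-1])
```

```text
t 2.1 p [ 0.4331 -0.0524  0.0624] F [-0.2 -0.  -0. ] grip 0.92
tool x [-0.01  -0.003 -1.   ] y [-0.317  0.948  0.   ] z [ 0.948  0.317 -0.011] yaw of tool y 18.5
(0.441, -0.051, 0.014, 18.4) -> [48. -1.  8.] roll(+x is down => -yaw) 0.1
```

View pics/m.png

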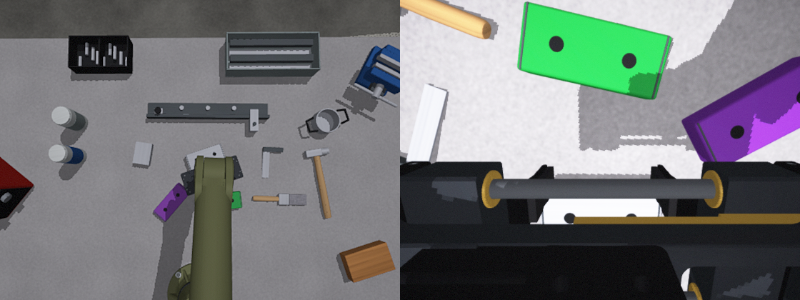

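The wrist view shows the fingers level with the spacer's long face and its holes centred between them. The other things are clear. Next I go down and make contact.

jog_arm:
  claw: [80, 80, 80, 80, 80]
  xyz:
    - [30, 0, 0]
    - [48, 0, 0]
    - [48, 0, 10]
    - [48, 0, 20]
    - [48, 0, 28]
  roll: [0, 0, 0, 0, 0]

```text
time: 2.75
position: [0.4687, -0.0423, 0.0219]
tool_rot: [-0.257, 1.551, 0.253]
ft_force: [-0.2, -0.1, 0.2]
grip_width: 0.922
```

```bash
python3 g.py .500,-.055,.014,9 .545,-.06,.014,0 .555,-.06,.014,-.4
```

```text
t 2.75 p [ 0.4687 -0.0423  0.0219] F [-0.2 -0.1  0.2] grip 0.92
tool x [ 0.005 -0.002 -1.   ] y [-0.319  0.948 -0.004] z [0.948 0.319 0.004] yaw of tool y 18.6
(0.5, -0.055, 0.014, 9.0) -> [  8. -22.  26.] roll(+x is down => -yaw) 9.6
(0.545, -0.06, 0.014, 0.0) -> [  8. -41.  67.] roll(+x is down => -yaw) 18.6
(0.555, -0.06, 0.014, -0.4) -> [  8. -44.  76.] roll(+x is down => -yaw) 19.0
```

jog_arm:
  claw: [80, 80, 80, 80, 80]
  xyz:
    - [6, -6, 8]
    - [6, -12, 16]
    - [6, -18, 25]
    - [6, -25, 35]
    - [6, -31, 45]
  roll: [3, 6, 9, 12, 15]

```text
time: 3.25
position: [0.5237, -0.0569, 0.0177]
tool_rot: [-0.05, 1.563, 0.047]
ft_force: [-0.5, 1.4, -0.7]
grip_width: 0.922
```

Run:
```python
from g import *
go((.555,-.06,.014,-.4))
from bench import *
from h import *
W=cloud('top',get_image('top')[1])
V=cloud('side',get_image('side')[1])
for X in(W[185:255,230:340],V[190:260,220:320]):blobs(X,.034,.043,100)
```

```text
t 3.25 p [ 0.5237 -0.0569  0.0177] F [-0.5  1.4 -0.7] grip 0.92
tool x [ 0.008 -0.002 -1.   ] y [-0.062  0.998 -0.002] z [0.998 0.062 0.007] yaw of tool y 3.6
(0.555, -0.06, 0.014, -0.4) -> [ 4. -5. 31.] roll(+x is down => -yaw) 4.0
px [22 19 43 29] c [503.  -36.4] size [ 61.9 143.8] ang 18.3 z 0.0379
   corners [[451, 22], [496, -114], [555, -95], [510, 42]]
px [ 0 49 24 21] c [341.5 -81. ] size [ 49.3 105.4] ang 6.5 z 0.0381
   corners [[311, -31], [323, -136], [372, -131], [360, -26]]
```

Run:
```python
from bench import *
import cv2,numpy as np
a,_=get_image('top');b,_=get_image('side')
cv2.imwrite('pics/m2.png',np.hstack([cv2.resize(a[130:310,160:400],(400,300),interpolation=cv2.INTER_CUBIC),cv2.resize(b[140:320,150:390],(400,300),interpolation=cv2.INTER_CUBIC)])[...,::-1])
```

```text
(no output)
```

View pics/m2.png

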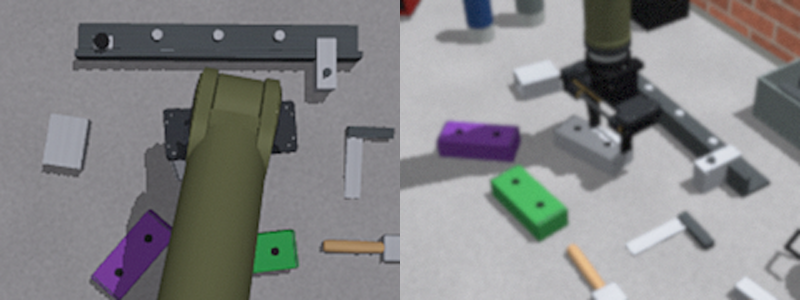

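Run:
```python
from bench import *
from h import *
from g import *
s=get_state();print(s['time'],s['joint_positions'])
R=Ro.from_rotvec(s['tool_rot']).as_matrix();p=np.array(s['position'])
b,e=get_image('side');c=camera_info('side')
pts=np.array([p+R@np.array(q) for q in([0,0,0],[0,.047,0],[0,-.047,0],[-.06,.047,0],[-.06,-.047,0])])
px=cv2.projectPoints(pts,np.array(c['rvec']),np.array(c['tvec']),np.array(c['intrinsics']),None)[0][:,0];print(np.round(px))
x0,y0=215,170;im=cv2.resize(b[y0:y0+85,x0:x0+113],None,fx=7,fy=7,interpolation=cv2.INTER_CUBIC)[...,::-1].copy()
for i,q in enumerate(px):cv2.circle(im,tuple(int(v) for v in (q-[x0,y0])*7),5,[(0,0,255),(0,255,0),(255,0,0),(0,255,255),(255,0,255)][i],2)
cv2.imwrite('pics/m3.png',im)
w,_=get_image('wrist');cv2.imwrite('pics/w3.png',w[...,::-1])
```

```text
3.45 [-0.42337969  0.239903    0.53420371  1.97991356 -0.14697391  0.95338773
  1.81877995]
[[275. 229.]
 [266. 221.]
 [285. 237.]
 [265. 205.]
 [285. 221.]]
```

View pics/m3.png

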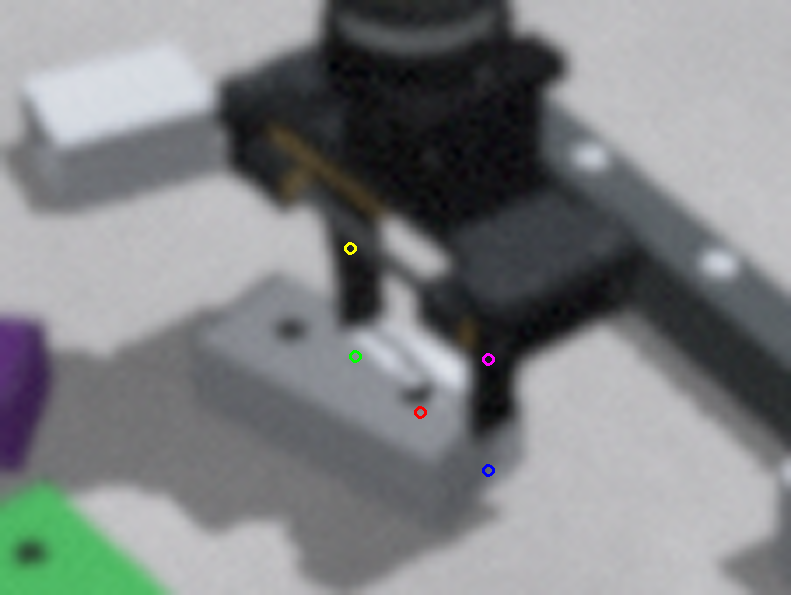

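View pics/w3.png

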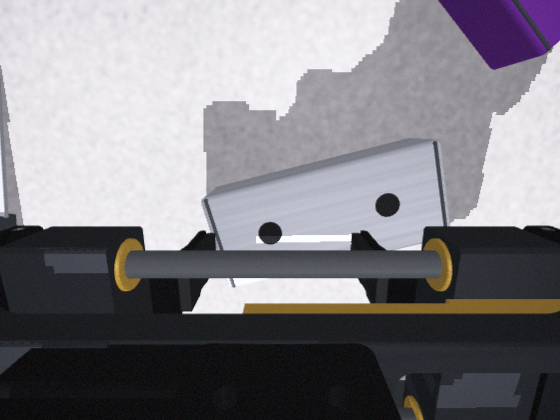

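The fingertips sit on or just above the spacer's top at (360,320) and (490,430) in the crop, about 6 px above where the reported TCP projects (green and blue circles). With the jaws open, the fingers end higher than the reported TCP. The spacer hardly moved. I'll measure the real tip height.

```bash
python3 - <<'E'
from bench import *
from h import *
b,e=get_image('side');W=cloud('side',e)
g=b.astype(int).sum(2)
for (u0,u1,v0,v1) in((262,269,200,220),(281,289,212,236)):
    for v in range(v0,v1,2):
        k=[u for u in range(u0,u1) if g[v,u]<150 and e[v,u]>0]
        if k:print(v,len(k),np.round(np.median(W[v,k],0),3),end=' | ')
    print()
E
python3 g.py .43,-.05,.08,18.4
```

```text
200 4 [ 0.519 -0.013  0.098] | 202 1 [ 0.519 -0.015  0.093] | 204 1 [ 0.508 -0.016  0.09 ] | 206 4 [ 0.509 -0.019  0.084] | 208 5 [ 0.518 -0.016  0.071] | 210 4 [ 0.514 -0.017  0.067] | 212 5 [ 0.517 -0.017  0.058] | 214 4 [ 0.515 -0.017  0.051] | 
212 2 [ 0.49  -0.139  0.15 ] | 214 8 [ 0.491 -0.152  0.15 ] | 216 7 [ 0.494 -0.151  0.142] | 218 8 [ 0.492 -0.147  0.134] | 220 7 [ 0.495 -0.147  0.125] | 222 5 [ 0.496 -0.146  0.118] | 224 5 [ 0.496 -0.146  0.111] | 226 4 [ 0.521 -0.108  0.065] | 228 6 [ 0.522 -0.106  0.056] | 230 4 [ 0.518 -0.107  0.05 ] | 
t 3.6 p [ 0.5209 -0.0569  0.0164] F [-0.3 -0.1 -0.5] grip 0.92
tool x [ 0.005 -0.002 -1.   ] y [-0.064  0.998 -0.002] z [0.998 0.064 0.005] yaw of tool y 3.7
(0.43, -0.05, 0.08, 18.4) -> [-64.  13. -90.] roll(+x is down => -yaw) -14.7
```

jog_arm:
  claw: [80, 80, 80, 80, 80]
  xyz:
    - [-30, 0, 0]
    - [-40, 0, -10]
    - [-40, 5, -40]
    - [-40, 10, -70]
    - [-40, 13, -95]
  roll: [0, 0, -5, -10, -15]

```text
time: 4.1
position: [0.4232, -0.0496, 0.0558]
tool_rot: [-0.261, 1.551, 0.258]
ft_force: [-0.5, -0.5, -0.6]
grip_width: 0.916
```

Run:
```python
from bench import *
from h import *
from g import *
go((.43,-.05,.06,18.4))
s=get_state();R=Ro.from_rotvec(s['tool_rot']).as_matrix();p=np.array(s['position'])
b,e=get_image('side');W=cloud('side',e)
T=(W-p)@R
m=(b.astype(int).sum(2)<170)&(e>0)&(abs(T[...,1])<.075)&(abs(T[...,2])<.025)&(T[...,0]>-.1)&(T[...,0]<.05)
for lo in np.arange(-.08,.04,.005):
    q=m&(T[...,0]>=lo)&(T[...,0]<lo+.005)
    if q.sum():print('tool x',round(lo*1000),q.sum(),'y',np.round(np.percentile(T[q][:,1],[5,50,95])*1000),'z',np.round(np.percentile(T[q][:,2],[5,95])*1000),'worldz',round(W[q][:,2].mean(),3))
blobs(cloud('top',get_image('top')[1])[180:260,240:330],.034,.045,50)
blobs(W[190:260,225:310],.034,.045,50)
```

```text
t 4.1 p [ 0.4232 -0.0496  0.0558] F [-0.5 -0.5 -0.6] grip 0.92
tool x [ 0.004 -0.001 -1.   ] y [-0.325  0.946 -0.002] z [0.946 0.325 0.004] yaw of tool y 18.9
(0.43, -0.05, 0.06, 18.4) -> [-4. -3.  6.] roll(+x is down => -yaw) 0.5
tool x -80 2 y [43. 44. 45.] z [-10.   6.] worldz 0.134
tool x -75 7 y [-27.  40.  43.] z [-10.  -4.] worldz 0.129
tool x -70 9 y [-55.  36.  42.] z [-11.  -4.] worldz 0.123
tool x -65 11 y [-54.  38.  41.] z [-12.   3.] worldz 0.118
tool x -60 6 y [-30.  39.  41.] z [-10.   4.] worldz 0.114
tool x -55 13 y [-52.  38.  41.] z [-10.   8.] worldz 0.108
tool x -50 14 y [-52.  37.  41.] z [-10.   3.] worldz 0.104
tool x -45 12 y [-51.  -4.  41.] z [-10.   4.] worldz 0.098
tool x -40 18 y [-51. -48.  41.] z [-10.   9.] worldz 0.093
tool x -35 11 y [-51. -50.  40.] z [-11.   6.] worldz 0.088
tool x -30 7 y [-50. -49.  41.] z [-9.  6.] worldz 0.084
px [19 22 56 37] c [498.2 -31.9] size [ 59.7 139.1] ang 18.2 z 0.0399
   corners [[448, 25], [492, -107], [548, -89], [505, 44]]
px [70  4 15 15] c [655.2 -17.2] size [15.2 75.7] ang 1.5 z 0.0418
   corners [[647, 20], [649, -55], [664, -55], [662, 21]]
px [17 25 11  9] c [467.1   3.7] size [19.4 47.2] ang 12.9 z 0.0374
   corners [[452, 24], [463, -21], [482, -17], [471, 29]]
px [35 26 30 22] c [511.6 -61.8] size [62.4 82.4] ang 18.4 z 0.0378
   corners [[469, -33], [495, -111], [554, -91], [528, -13]]
px [ 0 53 19 17] c [348.9 -89.6] size [39.5 84.8] ang 2.5 z 0.0384
   corners [[327, -48], [331, -133], [371, -131], [367, -46]]
```

The depth data shows the fingers ending about 26 mm above the reported TCP, and the spacer has not moved. I'll lower by that much more.

jog_arm:
  claw: [80, 80, 80, 80]
  xyz:
    - [25, 0, 0]
    - [45, 0, 0]
    - [62, 0, 0]
    - [62, 0, 0]
  roll: [0, 0, 0, 0]

```text
time: 4.6
position: [0.4201, -0.0494, -0.0082]
tool_rot: [-0.257, 1.557, 0.257]
ft_force: [-0.1, -0.8, 0.4]
grip_width: 0.921
```

```bash
cat > tip.py <<'E'
from bench import *
from h import *
from g import *
def tip():
    s=get_state();R=Ro.from_rotvec(s['tool_rot']).as_matrix();p=np.array(s['position'])
    b,e=get_image('side');W=cloud('side',e);T=(W-p)@R
    m=(b.astype(int).sum(2)<170)&(e>0)&(abs(T[...,1])<.075)&(abs(T[...,2])<.025)&(T[...,0]>-.06)&(T[...,0]<.05)
    for sgn in(1,-1):
        q=m&(T[...,1]*sgn>0)
        if q.sum()>3:print('finger',sgn,'lowest world z',np.round(np.sort(W[q][:,2])[:4],3),'tool y',np.round(np.percentile(T[q][:,1],[5,95])*1000),'z',np.round(np.percentile(T[q][:,2],[5,95])*1000))
    return W
E
python3 - <<'E'
from tip import *
go((.53,-.06,-.007,0),(.55,-.06,-.007,-.4));tip()
E
```

```text
t 4.6 p [ 0.4201 -0.0494 -0.0082] F [-0.1 -0.8  0.4] grip 0.92
tool x [-0.001 -0.    -1.   ] y [-0.322  0.947  0.   ] z [ 0.947  0.322 -0.001] yaw of tool y 18.8
(0.53, -0.06, -0.007, 0) -> [ -1. -45. 101.] roll(+x is down => -yaw) 18.8
(0.55, -0.06, -0.007, -0.4) -> [ -1. -52. 120.] roll(+x is down => -yaw) 19.2
finger 1 lowest world z [0.023 0.023 0.023 0.024] tool y [37. 43.] z [-10.   4.]
finger -1 lowest world z [0.023 0.024 0.025 0.026] tool y [-53. -47.] z [-12.   2.]
```

jog_arm:
  claw: [80, 80, 80, 80, 80]
  xyz:
    - [5, 0, 15]
    - [5, 0, 30]
    - [5, -3, 38]
    - [5, -6, 47]
    - [5, -10, 56]
  roll: [0, 0, 0, 3, 6]

```text
time: 5.15
position: [0.4758, -0.0405, -0.012]
tool_rot: [-0.173, 1.567, 0.175]
ft_force: [-4.1, 1.5, 1.6]
grip_width: 0.92
```

Run:
```python
from tip import *
go((.53,-.07,-.01,0),(.55,-.07,-.01,-.4));W=tip();blobs(W[180:260,225:320],.034,.041,40)
```

```text
t 5.15 p [ 0.4758 -0.0405 -0.012 ] F [-4.1  1.5  1.6] grip 0.92
tool x [-0.003  0.001 -1.   ] y [-0.22   0.976  0.002] z [ 0.976  0.22  -0.003] yaw of tool y 12.7
(0.53, -0.07, -0.01, 0) -> [ -2. -41.  46.] roll(+x is down => -yaw) 12.7
(0.55, -0.07, -0.01, -0.4) -> [ -2. -45.  66.] roll(+x is down => -yaw) 13.1
finger 1 lowest world z [0.013 0.016 0.016 0.017] tool y [38. 46.] z [-10.   6.]
finger -1 lowest world z [0.017 0.017 0.018 0.019] tool y [-52. -47.] z [-11.  10.]
px [ 0  0 19 12] c [521.  188.9] size [67.7 60.8] ang 62.1 z 0.0379
   corners [[478, 173], [532, 145], [564, 205], [510, 233]]
px [27 32 13  9] c [498.5   3.9] size [16.6 48.2] ang 12.6 z 0.0384
   corners [[485, 26], [496, -21], [512, -18], [501, 29]]
px [49 44 20 14] c [529.1 -95.4] size [61.1 24.2] ang 9.8 z 0.0377
   corners [[497, -89], [501, -113], [561, -102], [557, -78]]
px [ 0 63 19 17] c [348.3 -92.5] size [38.8 86.6] ang 5.8 z 0.038
   corners [[325, -51], [333, -138], [372, -134], [363, -48]]
```

jog_arm:
  claw: [80, 80, 80, 80, 80]
  xyz:
    - [0, -4, 11]
    - [0, -8, 22]
    - [0, -12, 33]
    - [0, -16, 43]
    - [0, -20, 53]
  roll: [3, 6, 9, 12, 13]

```text
time: 5.7
position: [0.5331, -0.0485, -0.0115]
tool_rot: [0.006, 1.574, -0.005]
ft_force: [-4.6, 2.1, 3.7]
grip_width: 0.923
```

Run:
```python
from tip import *
go((.576,-.055,-.012,-.4));W=tip();blobs(W[180:260,225:330],.034,.041,40)
```

```text
t 5.7 p [ 0.5331 -0.0485 -0.0115] F [-4.6  2.1  3.7] grip 0.92
tool x [-0.003  0.001 -1.   ] y [0.007 1.    0.001] z [ 1.    -0.007 -0.003] yaw of tool y -0.4
(0.576, -0.055, -0.012, -0.4) -> [ 0. -6. 43.] roll(+x is down => -yaw) -0.0
finger 1 lowest world z [0.015 0.018 0.019 0.019] tool y [38. 44.] z [-10.   7.]
finger -1 lowest world z [0.017 0.017 0.019 0.02 ] tool y [-53. -48.] z [-10.   8.]
px [ 0  0 21 11] c [523.3 186.9] size [62.6 66.9] ang 62.8 z 0.0376
   corners [[479, 174], [539, 144], [567, 199], [508, 230]]
px [65 41 20 13] c [ 573.7 -109.7] size [58.4 28.8] ang 0.4 z 0.0376
   corners [[544, -96], [545, -124], [603, -124], [603, -95]]
px [ 0 63 19 17] c [348.1 -92. ] size [38.  80.5] ang 7.0 z 0.0379
   corners [[324, -54], [334, -134], [372, -130], [362, -50]]
```

jog_arm:
  claw: [80, 80, 80, 80, 80]
  xyz:
    - [0, -1, 10]
    - [0, -2, 20]
    - [0, -3, 30]
    - [0, -4, 38]
    - [0, -5, 42]
  roll: [0, 0, 0, 0, 0]

```text
time: 6.25
position: [0.5778, -0.0541, -0.0111]
tool_rot: [0.006, 1.572, -0.006]
ft_force: [-11.0, 2.8, 7.9]
grip_width: 0.921
```

jog_arm:
  claw: [80, 80]
  xyz:
    - [0, 0, 3]
    - [0, 0, 4]
  roll: [0, 0]

```text
time: 6.45
position: [0.5775, -0.054, -0.0112]
tool_rot: [0.007, 1.581, -0.004]
ft_force: [-16.7, 0.9, 11.3]
grip_width: 0.921
```

Run:
```python
from tip import *
go((.576,-.055,-.012,-.4));W=tip();blobs(W[180:260,225:330],.034,.041,40)
```

```text
t 6.45 p [ 0.5775 -0.054  -0.0112] F [-16.7   0.9  11.3] grip 0.92
tool x [-0.011  0.002 -1.   ] y [0.007 1.    0.002] z [ 1.    -0.007 -0.011] yaw of tool y -0.4
(0.576, -0.055, -0.012, -0.4) -> [ 1. -1. -1.] roll(+x is down => -yaw) -0.0
finger 1 lowest world z [0.015 0.015 0.017 0.019] tool y [37. 42.] z [-10.   9.]
finger -1 lowest world z [0.015 0.018 0.018 0.019] tool y [-54. -46.] z [-11.   8.]
px [ 0  0 21 13] c [521.9 184.5] size [65.  66.9] ang 61.9 z 0.0379
   corners [[477, 172], [536, 140], [567, 197], [508, 229]]
px [71 36 34 13] c [ 615.2 -111.3] size [46.5 95.9] ang 63.7 z 0.0377
   corners [[562, -111], [648, -153], [668, -112], [583, -69]]
px [ 0 63 19 17] c [348.2 -93.4] size [39.1 85.2] ang 7.5 z 0.0379
   corners [[323, -54], [334, -138], [373, -133], [362, -49]]
```

The spacer is against the fence, with 17 N and no further movement. I'll back off, lift in case closing lengthens the fingers, close, and go round to the +y end.

jog_arm:
  claw: [80, 80, 40, 0, 0]
  xyz:
    - [0, 0, -20]
    - [-45, 0, -25]
    - [-60, 40, -25]
    - [-60, 85, -10]
    - [-60, 115, 38]
  roll: [0, 0, 0, 0, 0]

```text
time: 7.0
position: [0.6117, 0.0619, 0.0507]
tool_rot: [0.009, 1.578, 0.002]
ft_force: [1.0, -0.2, 1.0]
grip_width: 0.728
```

jog_arm:
  claw: [0, 0, 0]
  xyz:
    - [0, 0, 0]
    - [0, 0, 0]
    - [0, 0, 0]
  roll: [0, 0, 0]

```text
time: 7.3
position: [0.6121, 0.0603, 0.0512]
tool_rot: [0.009, 1.577, -0.0]
ft_force: [-1.3, -0.6, 0.4]
grip_width: 0.455
```

Run:
```python
from tip import *
go((.617,.06,-.010,-.4));W=tip();V=cloud('top',get_image('top')[1]);
print('side');blobs(W[180:260,225:330],.034,.041,40)
print('top');blobs(V[150:240,240:360],.034,.0425,40)
w,_=get_image('side');cv2.imwrite('pics/w4.png',cv2.resize(w[150:280,200:380],None,fx=4,fy=4,interpolation=cv2.INTER_CUBIC)[...,::-1])
```

```text
t 7.3 p [0.6121 0.0603 0.0512] F [-1.3 -0.6  0.4] grip 0.46
tool x [-0.006  0.006 -1.   ] y [0.006 1.    0.006] z [ 1.    -0.006 -0.006] yaw of tool y -0.3
(0.617, 0.06, -0.01, -0.4) -> [61. -1.  5.] roll(+x is down => -yaw) 0.1
finger 1 lowest world z [0.073 0.075 0.076 0.076] tool y [17. 27.] z [-11.   9.]
finger -1 lowest world z [0.074 0.075 0.076 0.076] tool y [-32. -26.] z [-11.   9.]
side
px [ 0  0 21 12] c [523.1 186.7] size [68.2 66.9] ang 62.5 z 0.0373
   corners [[478, 172], [537, 141], [569, 201], [509, 232]]
px [57 17 48 32] c [620.1 -68. ] size [168.4  66.9] ang 88.1 z 0.0377
   corners [[584, -151], [651, -153], [656, 15], [590, 17]]
px [ 0 63 19 17] c [349.8 -91.1] size [37.9 84.9] ang 2.0 z 0.0381
   corners [[329, -49], [332, -134], [370, -133], [367, -48]]
top
px [48 14 48 24] c [615.9 -98.6] size [125.5  61.7] ang 89.9 z 0.0395
   corners [[585, -161], [647, -161], [647, -36], [585, -36]]
```

View pics/w4.png

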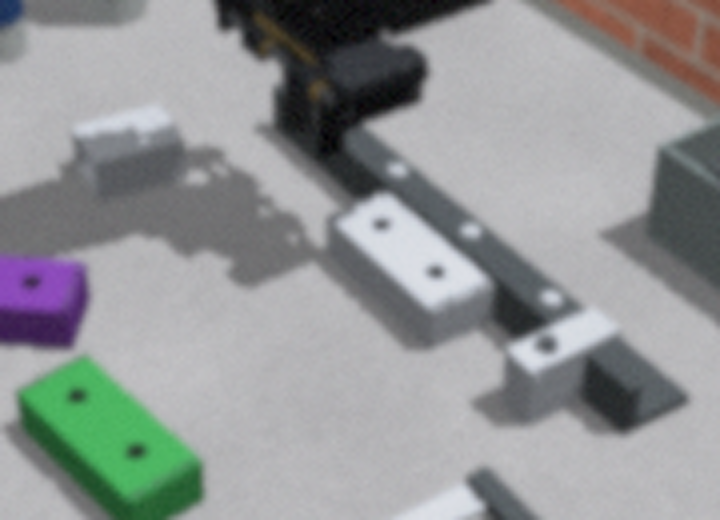

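The picture shows the spacer flat along the fence, with its +y end near (385,205) in the crop, a gap to the stop at (540,350), and the fingers above and clear. I'll finish closing and re-measure the tip.

jog_arm:
  claw: [0, 0, 0, 0, 0]
  xyz:
    - [0, 0, 4]
    - [0, 0, 4]
    - [0, 0, 4]
    - [0, 0, 4]
    - [0, 0, 4]
  roll: [0, 0, 0, 0, 0]

```text
time: 7.95
position: [0.6155, 0.0603, 0.0513]
tool_rot: [0.011, 1.578, -0.0]
ft_force: [0.2, -0.6, 0.3]
grip_width: 0.009
```

Run:
```python
from tip import *
go((.617,.06,-.010,-.4));W=tip()
```

```text
t 7.95 p [0.6155 0.0603 0.0513] F [ 0.2 -0.6  0.3] grip 0.01
tool x [-0.007  0.007 -1.   ] y [0.007 1.    0.007] z [ 1.    -0.007 -0.007] yaw of tool y -0.4
(0.617, 0.06, -0.01, -0.4) -> [61. -1.  2.] roll(+x is down => -yaw) 0.0
finger 1 lowest world z [0.075 0.075 0.077 0.08 ] tool y [ 2. 10.] z [-11.  -8.]
finger -1 lowest world z [0.073 0.076 0.076 0.077] tool y [-13.  -2.] z [-12.   8.]
```

jog_arm:
  claw: [0, 0, 0, 0, 0]
  xyz:
    - [25, 0, 2]
    - [45, 0, 2]
    - [58, 0, 2]
    - [58, -14, 2]
    - [58, -26, 2]
  roll: [0, 0, 0, 0, 0]

```text
time: 8.5
position: [0.6171, 0.0332, -0.0066]
tool_rot: [0.01, 1.577, -0.001]
ft_force: [-0.2, -0.1, -0.3]
grip_width: 0.005
```

jog_arm:
  claw: [0, 0, 0, 0, 0]
  xyz:
    - [0, -10, 0]
    - [0, -20, 0]
    - [0, -30, 0]
    - [0, -40, 0]
    - [0, -48, 0]
  roll: [0, 0, 0, 0, 0]

```text
time: 9.0
position: [0.6179, -0.0133, -0.0056]
tool_rot: [0.012, 1.575, 0.003]
ft_force: [-0.0, 6.2, 2.7]
grip_width: 0.006
```

Run:
```python
from tip import *
go((.617,-.043,-.008,-.4));W=tip()
V=cloud('top',get_image('top')[1])
print('side');blobs(W[190:260,225:330],.034,.041,40)
print('top');blobs(V[160:240,240:360],.034,.0425,40)
```

```text
t 9.0 p [ 0.6179 -0.0133 -0.0056] F [-0.   6.2  2.7] grip 0.01
tool x [-0.004  0.009 -1.   ] y [0.006 1.    0.009] z [ 1.    -0.006 -0.005] yaw of tool y -0.3
(0.617, -0.043, -0.008, -0.4) -> [  2. -30.  -1.] roll(+x is down => -yaw) 0.1
finger 1 lowest world z [0.039 0.04  0.043 0.044] tool y [1. 6.] z [-10.  -7.]
finger -1 lowest world z [0.034 0.039 0.04  0.04 ] tool y [-13.  -1.] z [-11.   6.]
side
px [63 16 42 30] c [619.1 -93.4] size [144.  65.] ang 89.1 z 0.0377
   corners [[586, -165], [651, -166], [653, -22], [588, -21]]
px [ 0 53 19 17] c [348.4 -90.8] size [38.4 84.2] ang 6.7 z 0.0381
   corners [[324, -51], [334, -135], [372, -130], [363, -47]]
top
px [75  4 22 24] c [ 615.6 -136.1] size [56.1 61.7] ang 89.4 z 0.0396
   corners [[584, -164], [646, -164], [647, -108], [585, -108]]
```

jog_arm:
  claw: [0, 0, 0, 0, 0]
  xyz:
    - [0, -9, 0]
    - [0, -18, 0]
    - [0, -25, 0]
    - [0, -29, 0]
    - [0, -32, 0]
  roll: [0, 0, 0, 0, 0]

```text
time: 9.6
position: [0.6176, -0.0467, -0.0056]
tool_rot: [0.012, 1.575, 0.001]
ft_force: [-1.4, 6.1, 3.6]
grip_width: 0.005
```

jog_arm:
  claw: [0, 0, 0]
  xyz:
    - [0, -2, 0]
    - [0, -3, 0]
    - [0, -4, 0]
  roll: [0, 0, 0]

```text
time: 9.9
position: [0.6175, -0.0479, -0.0056]
tool_rot: [0.014, 1.576, 0.004]
ft_force: [-0.9, 10.0, 3.1]
grip_width: 0.005
```

jog_arm:
  claw: [0, 0, 0, 0]
  xyz:
    - [0, -3, 0]
    - [0, -5, 0]
    - [0, -6, 0]
    - [0, -6, 0]
  roll: [0, 0, 0, 0]

```text
time: 10.3
position: [0.6175, -0.0476, -0.0055]
tool_rot: [0.017, 1.577, 0.013]
ft_force: [-2.2, 13.9, 4.3]
grip_width: 0.002
```

```bash
python3 g.py .55,-.12,-.006,-.4
```

```text
t 10.3 p [ 0.6175 -0.0476 -0.0055] F [-2.2 13.9  4.3] grip 0.0
tool x [-0.006  0.019 -1.   ] y [0.003 1.    0.019] z [ 1.    -0.003 -0.006] yaw of tool y -0.2
(0.55, -0.12, -0.006, -0.4) -> [ -0. -73. -67.] roll(+x is down => -yaw) 0.2
```

jog_arm:
  claw: [0, 0, 0, 0, 0]
  xyz:
    - [0, 20, 0]
    - [0, 20, -40]
    - [0, 20, -75]
    - [0, -25, -75]
    - [0, -74, -70]
  roll: [0, 0, 0, 0, 0]

```text
time: 10.8
position: [0.5457, -0.1216, -0.0067]
tool_rot: [0.014, 1.578, 0.016]
ft_force: [1.1, -0.3, -0.2]
grip_width: 0.005
```

```bash
python3 g.py .577,-.126,-.006,-.4
```

```text
t 10.8 p [ 0.5457 -0.1216 -0.0067] F [ 1.1 -0.3 -0.2] grip 0.0
tool x [-0.007  0.019 -1.   ] y [-0.001  1.     0.019] z [ 1.     0.001 -0.007] yaw of tool y 0.1
(0.577, -0.126, -0.006, -0.4) -> [-1. -4. 31.] roll(+x is down => -yaw) 0.5
```

jog_arm:
  claw: [0, 0, 0, 0, 0]
  xyz:
    - [0, -4, 15]
    - [0, -4, 24]
    - [0, -4, 30]
    - [0, -4, 34]
    - [0, -4, 37]
  roll: [0, 0, 0, 0, 0]

```text
time: 11.3
position: [0.5765, -0.1252, -0.008]
tool_rot: [0.014, 1.591, 0.018]
ft_force: [-18.4, 0.2, 13.8]
grip_width: 0.006
```

jog_arm:
  claw: [0, 0, 0, 0, 0]
  xyz:
    - [0, 0, -20]
    - [-40, 0, -50]
    - [-85, 0, -90]
    - [-120, 30, -110]
    - [-140, 80, -120]
  roll: [0, 0, 0, 0, 0]

```text
time: 11.8
position: [0.4612, -0.0606, 0.1332]
tool_rot: [0.017, 1.588, 0.014]
ft_force: [1.4, 1.4, 1.0]
grip_width: 0.008
```

jog_arm:
  claw: [0, 0, 0, 0, 0]
  xyz:
    - [-30, 45, 0]
    - [-50, 90, 0]
    - [-50, 135, 0]
    - [-50, 180, 0]
    - [-50, 225, 0]
  roll: [0, 0, 0, 0, 0]

```text
time: 12.3
position: [0.4619, 0.1665, 0.1881]
tool_rot: [0.015, 1.587, 0.016]
ft_force: [0.9, -0.5, 0.2]
grip_width: 0.004
```

Run:
```python
from tip import *
go()
a,d=get_image('top');V=cloud('top',d);b,e=get_image('side');W=cloud('side',e)
print('top');blobs(V[160:240,240:348],.034,.0425,40);print('all');blobs(V[130:300,120:480],.034,.0425,100)
print('side');blobs(W[190:260,225:350],.034,.0405,40)
f=lambda x,r:cv2.resize(x[r[0]:r[1],r[2]:r[3]],(400,300),interpolation=cv2.INTER_CUBIC)
cv2.imwrite('pics/f.png',np.hstack([f(a,(130,220,250,390)),f(b,(180,270,240,370))])[...,::-1])
```

```text
t 12.3 p [0.4619 0.1665 0.1881] F [ 0.9 -0.5  0.2] grip 0.0
tool x [-0.016  0.02  -1.   ] y [-0.    1.    0.02] z [ 1.     0.001 -0.016] yaw of tool y 0.0
top
px [57  2 51 26] c [ 618.3 -126.5] size [133.4  67.1] ang 89.6 z 0.0396
   corners [[584, -193], [651, -193], [652, -60], [585, -60]]
all
px [177  32  53  26] c [ 618.3 -129. ] size [138.2  67.1] ang 89.6 z 0.0396
   corners [[584, -198], [651, -198], [652, -60], [585, -60]]
px [69 69 24 15] c [534.4 198.2] size [60.2 37. ] ang 81.3 z 0.0396
   corners [[512, 171], [548, 166], [557, 225], [521, 231]]
px [ 94 126  51  44] c [333.4  92.4] size [ 59.8 139.6] ang 49.0 z 0.0396
   corners [[261, 116], [366, 24], [406, 69], [300, 161]]
px [164 138  55  29] c [334.3 -94.1] size [ 60.3 140. ] ang 6.3 z 0.0397
   corners [[297, -28], [312, -167], [372, -160], [357, -21]]
side
px [70 17 42 41] c [ 619.1 -139. ] size [ 65.7 180.7] ang 0.2 z 0.0377
   corners [[586, -49], [586, -229], [652, -229], [652, -49]]
px [ 0 53 19 17] c [348.4 -90.4] size [37.7 85.4] ang 6.7 z 0.0379
   corners [[325, -50], [335, -135], [372, -131], [362, -46]]
```

View pics/f.png

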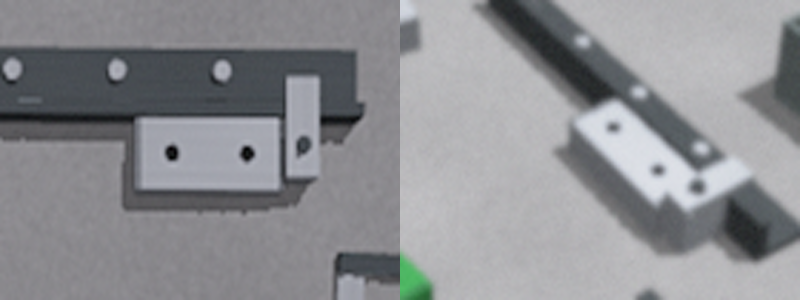

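The final view shows the spacer flush along the fence, with its end against the stop at about (283,155) in the left crop. The measured edges and the contact forces agree.

```bash
python3 -c "
from bench import *
print(order.close_job())"
```

```text
the job is handed in; nothing more can be done
None
```

The spacer is in the jig corner, its long side flat against the fence and its end against the side of the stop that faces the fence's middle. I handed the job in at about 12.4 s. I slid it to the fence with both fingers, pushed its end along to the stop with the fingers closed, then pressed it against the fence again. The arm was clear of everything at hand-in.

**Last checks:**
- **Fence:** the front edge is at x ≈ 0.584–0.585 m at both ends, so the spacer is parallel to the fence. The final press reached 18 N; I did not hold it there for a second reading, but the first one at the fence stopped dead at 17 N.
- **Stop:** the push along the fence stopped moving as the force rose from 6 to 14 N. The spacer's far end works out at y ≈ -0.200 m, against about -0.196 m that I had measured for the stop face. That is within the camera error. A thin dark line shows between the spacer and the strap in the top view; I put this down to the strap measuring narrower than the block.
- **Other things:** the green and purple blocks have not moved. The offcut was partly hidden by the arm, but its visible corners match. I did not re-measure the square, cans, hammer, brush or tub; the pushes stayed clear of them.

**What disagreed:** the fingers really end about 25 mm above the reported tool point. Because of this, my first push passed over or lightly brushed the spacer's top, at under 2 N in the readings. The spacer measured unmoved afterwards, and I corrected for the offset from then on.

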